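Put the round cookie stamps into their dishes

ROBOT

A 7-joint arm with a two-finger parallel gripper is mounted at the origin on the work surface. World frame = base frame: x ahead of the robot, y to its left, z up, the work surface at z = 0. Lengths are in mm, angles in rad, forces in N, time in s.
With the tool pointing down it reaches from about 350 to 900 mm from the base axis. Payload 19.9 kg.
Tool frame: the origin (TCP) lies at the very end of the fingers, on their centre line; the grasp point (between the pads) lies 19 mm behind it; z points along the fingers, y is the line along which they close (so a half turn about z gives the same grasp; the last joint's range is limited). The gripper opens to 85 mm and grips with 20 to 120 N. Pads are 22 mm wide; open, the fingers measure 114 mm over their backs; the gripper's body (76 mm by 85 mm) begins 54 mm behind the grasp point. The pads swing forward as they close: fully open they stand 13 mm farther back than shut.
Start: joints at [1.206, 0.417, -0.01, 1.614, 0.005, 1.111, -0.053], TCP at [198.852, -592.503, 231.26] pointing down, gripper open.
Joint ranges: [-2.81, 2.81], [-0.39, 2.02], [-1.27, 1.25], [0.06, 2.57], [-1.19, 4.33], [0.19, 2], [-2.82, 2.82]. Speed limits (rad/s): [1.89, 1.89, 2.39, 2.39, 3.01, 3.01, 3.01].

INTERFACE

Orientations are given as a rotation vector (axis times angle).
In Python, from cell import readout, get_image, sign_off gives the robot as it stands. The module is installed in compiled form; this text tells all that it offers.
- The arm moves only by the shell command python3 -m inch 'ROWS'. ROWS is JSON, a list of rows, each a list of 7 numbers: the shift along the tool's x, y, z in units of 1 m (1.0 is 1 m), then the turn, a rotation vector about the tool's x, y, z in units of pi rad (1.0 is pi rad), then the closure, from -1 (fully open) to 1 (shut). In form: [[x, y, z, wx, wy, wz, hand], ...]. A call has 1 to 12 rows; each row is the pose to reach, as a shift and turn from the pose commanded when the call began, along the tool's axes at that moment, turning the shorter way round; what a row does not reach only later rows make up. A row lasts 1/8 s, in which the tool goes at most 62.5 mm and 10.7 degrees, less where a joint would pass 70% of its speed; a pose out of reach is approached as far as the arm can. A call with a number of a shift or a turn outside -1 to 1 is refused whole. A call with a gripper value outside its range is refused whole. The fingers move at their own pace and stop on an object; the grip force is fixed at half the most. Time passes only in rows, so rows that repeat a pose let the fingers close. It gives the time, the measured TCP pose, the force, the opening and the grip force at its end, in the units of the state.
- readout.get_obs(): the state, without advancing time (a new reading comes with each control period).
- get_image(name): name is "side" or "top" or "wrist"; returns a dict with "pixels" (480x640x3 uint8, blue, green, red), "depth" (480x640 float32, mm along the optical axis (not along the pixel's ray), 0 where there is no reading), "camera_matrix" (3x3 intrinsics, pixels), "k1" (the pictures are not rectified: a ray, as slopes to the right and down, at radius r is drawn at 1 + k1 r^2 times it, then the intrinsics apply), "R" (3x3) and "t" (3): a world point X has camera coordinates R X + t. Camera axes: x right, y down, z forward; pixel columns grow to the right and rows downward; lengths in mm; the calibration is good to about 2 mm. A picture is of the moment at which its call begins.
- sign_off(): hands the job in; it is judged then, once.
The state is a dict: "clock": time; "qpos": joint angles; "joint_velocities": joint speeds; "tau": joint torques, N m; "position": TCP position; "orientation": TCP orientation; "ft_force": force on the tool from outside, world axes, zero at the start; "torque": the same for the moment, N m; "grip_width": opening from 0.0 (shut) to 1.0 (fully open); "grip_force": force on a finger pad.
Only numpy, scipy, OpenCV 4.12 (cv2) and the standard library are available. Lean on these libraries where they do the work, as an engineer would, in place of code of your own. Each camera call takes 0.05 s, during which the arm holds its last target. There are 200 camera calls.

TASK

Put the three round-footed cookie stamps away in the baking tray: stand each one upright, foot down, in the round dish of its own size - small in the smallest, medium in the middle one, large in the largest. Leave the square-footed and the oblong-footed stamps standing where they are, and leave the tureen and the candy box alone.

Things in the scene. Friction and masses are not known exactly. Their poses are not given: they have to be found in the camera images.
- stamp_small: Small round-footed cookie stamp. Beech, 84 mm tall: a round foot 34 mm in diameter and 12 mm thick; on its centre an upright turned handle, 16 mm across at its neck (26 mm up), a plain round grip 24 mm across from 46 to 80 mm up. About 45 g, loose, standing on the table. Origin: centre of the underside; z up the handle.
- stamp_medium: Medium round-footed cookie stamp. Beech, 84 mm tall: a round foot 51 mm in diameter and 12 mm thick; on its centre an upright turned handle, 16 mm across at its neck (26 mm up), a plain round grip 24 mm across from 46 to 80 mm up. About 70 g, loose, standing on the table. Origin: centre of the underside; z up the handle.
- stamp_large: Large round-footed cookie stamp. Beech, 84 mm tall: a round foot 68 mm in diameter and 12 mm thick; on its centre an upright turned handle, 16 mm across at its neck (26 mm up), a plain round grip 24 mm across from 46 to 80 mm up. About 100 g, loose, standing on the table. Origin: centre of the underside; z up the handle.
- stamp_square: Look-alike that stays out: cookie stamp with a square foot. Beech, 84 mm tall: a square foot 50 by 50 mm and 12 mm thick; on its centre an upright turned handle, 16 mm across at its neck (26 mm up), a plain round grip 24 mm across from 46 to 80 mm up. About 75 g, loose, standing on the table. Origin: centre of the underside; z up the handle, x and y along the foot's sides.
- stamp_oblong: Look-alike that stays out: cookie stamp with an oblong foot. Beech, 84 mm tall: an oblong foot 64 by 36 mm and 12 mm thick; on its centre an upright turned handle, 16 mm across at its neck (26 mm up), a plain round grip 24 mm across from 46 to 80 mm up. About 75 g, loose, standing on the table. Origin: centre of the underside; z up the handle, x along the foot's long side.
- dish_small: White ceramic dish, low, round and open, the smallest of three in a row in an aluminium baking tray: inner diameter 50 mm, outer 58 mm, 20 mm tall, inner floor 4 mm above the underside. Fixed. Origin: centre of the underside, 3 mm above the table; z up. Which dish is where in the row varies; centres 98 mm apart.
- dish_medium: White ceramic dish, low, round and open, the middle-sized of three in a row in an aluminium baking tray: inner diameter 67 mm, outer 75 mm, 20 mm tall, inner floor 4 mm above the underside. Fixed. Origin: centre of the underside, 3 mm above the table; z up. The tray is fixed too, 312 by 112 mm, rim 14 mm high, its long side along the row.
- dish_large: White ceramic dish, low, round and open, the largest of three in a row in an aluminium baking tray: inner diameter 84 mm, outer 92 mm, 20 mm tall, inner floor 4 mm above the underside. Fixed. Origin: centre of the underside, 3 mm above the table; z up. Same tray as the others.
- tureen: Bystander: covered white ceramic tureen, 192 mm in diameter, 236 mm over its two handles, 153 mm tall, 1.9 kg, loose, at the left or the right edge of the work. Origin: centre of the underside; z up. (Also there, clear of the work: a cake lifter lying far out left and a wooden press 225 mm tall far out right, near the robot.)
- candy_box: Bystander: clear acrylic candy box with its hinged lid shut, 124 by 164 mm (x, y), 92 mm tall with the knob, 0.7 kg, loose at the other edge of the work from the tureen. Origin: centre of the underside; z up.
Mind the look-alikes: they are no part of the job. What is shaped like the dish_medium but brown, red or yellow is not meant.

How it is judged (in metres and radians):
At the end, for the whole second after the job is handed in: Each round stamp stands at rest on the floor of its own size of dish (foot within 5 mm of the floor, within 12 mm of the dish centre, upright within 7 degrees); the square and oblong stamps stand upright, and they, the tureen and the candy box are within 30 mm of where they started (horizontal distance between stamp_small and dish_small below 0.012 m and z of stamp_small in the frame of dish_small between 0.001 and 0.009 m and angle between each of stamp_small, stamp_medium, stamp_large, stamp_square, stamp_oblong's own z axis and vertical below 0.12 rad and linear speed of each of stamp_small, stamp_medium, stamp_large below 0.02 m/s and angular speed of each of stamp_small, stamp_medium, stamp_large below 0.2 rad/s and horizontal distance between stamp_medium and dish_medium below 0.012 m and z of stamp_medium in the frame of dish_medium between 0.001 and 0.009 m and horizontal distance between stamp_large and dish_large below 0.012 m and z of stamp_large in the frame of dish_large between 0.001 and 0.009 m and distance of each of stamp_square, stamp_oblong, tureen, candy_box from where it was at the start of the episode below 0.03 m); the robot touches nothing.
It fails at once if a look-alike stamp is moved more than 30 mm or knocked over (distance of any of stamp_square, stamp_oblong from where it was at the start of the episode above 0.03 m or angle between any of stamp_square, stamp_oblong's own z axis and vertical above 0.5 rad).
It fails at once if the tureen or the candy box is moved more than 30 mm (distance of any of tureen, candy_box from where it was at the start of the episode above 0.03 m).
It also fails if it takes over 80 s, if anything falls off the work surface, if the arm or the gripper's body presses on something with over 40 N, if the wrist force passes 120 N, or if a joint passes its speed limit or range.

## Working session

There is one attempt and no reset: what is moved stays moved. The work goes in short steps, Python scripts to look and compute and a shell command to move; the robot and the scene stay as the last step left them, time stands still between calls to the robot, and variables do not carry over. Pictures are saved under pics/ and viewed, at most 14 in all, crops included, and the job is handed in when it is done.

```bash
mkdir -p pics; cat > h.py <<'E'
import numpy as np, cv2
from cell import readout, get_image
def save(n,f):
    g=get_image(n); np.savez('pics/'+f+'.npz',**g); cv2.imwrite('pics/'+f+'.png',g['pixels']); return g
def load(f): return dict(np.load('pics/'+f+'.npz'))
def ray(g,u,v):
    K=g['camera_matrix'];k=float(g['k1'])
    p=cv2.undistortPoints(np.array([[[u,v]]],float),K,np.array([k,0,0,0,0.])).ravel()
    return np.array([p[0],p[1],1.])
def plane(g,u,v,z):
    d=g['R'].T@ray(g,u,v); o=-g['R'].T@g['t']
    return o+d*(z-o[2])/d[2]
def cloud(g):
    K=g['camera_matrix'];k=float(g['k1']);vv,uu=np.mgrid[0:480,0:640]
    p=cv2.undistortPoints(np.stack([uu,vv],-1).reshape(-1,1,2).astype(float),K,np.array([k,0,0,0,0.])).reshape(480,640,2)
    D=g['depth'][...,None].astype(float)
    c=np.concatenate([p*D,D],-1)
    return (c-g['t'])@g['R']
E
python3 - <<'E'
from h import *
for n in('top','side'):
    g=save(n,n); print(n,g['camera_matrix'].tolist(),g['k1'],(-g['R'].T@g['t']).round(),g['R'].round(2).tolist(),(g['depth']>0).mean())
o=readout.get_obs(); print(o)
E
```

```text
top [[585.0542616838734, 0.0, 312.17829231259185], [0.0, 585.0542616838734, 229.93706081897824], [0.0, 0.0, 1.0]] -0.12237376503093002 [ 479.    2. 1434.] [[0.02, -1.0, -0.01], [-1.0, -0.01, -0.08], [0.08, 0.01, -1.0]] 0.9960286458333333
side [[582.928681472338, 0.0, 318.4405036159006], [0.0, 582.928681472338, 230.82209695300315], [0.0, 0.0, 1.0]] -0.09499865611063764 [202. 676. 952.] [[-0.87, -0.49, -0.01], [-0.37, 0.65, -0.66], [0.33, -0.57, -0.75]] 0.99615234375
{'clock': 0.1, 'qpos': array([ 1.20551546,  0.41796263, -0.01029978,  1.61411445,  0.00468476,
        1.1106966 , -0.05299075]), 'joint_velocities': array([ 1.38525697e-03,  2.50451392e-04,  1.89867880e-03, -1.08276175e-03,
       -8.48171810e-05, -5.46043927e-04,  2.67283131e-04]), 'tau': array([ 3.46515910e-03, -8.65818930e+01,  6.81191739e-01, -4.35630441e+01,
        1.92368712e-02,  4.94926891e-03, -1.24124907e-05]), 'position': array([ 198.73857319, -592.22686688,  230.6924587 ]), 'orientation': array([-3.09939977e+00, -5.06205068e-01,  4.09735055e-04]), 'ft_force': array([-0.34339477,  0.02121365,  0.29791116]), 'torque': array([ 0.00881424,  0.02455305, -0.00354989]), 'grip_force': 0.0, 'grip_width': 1.0006225809414664}
```

View pics/top.png

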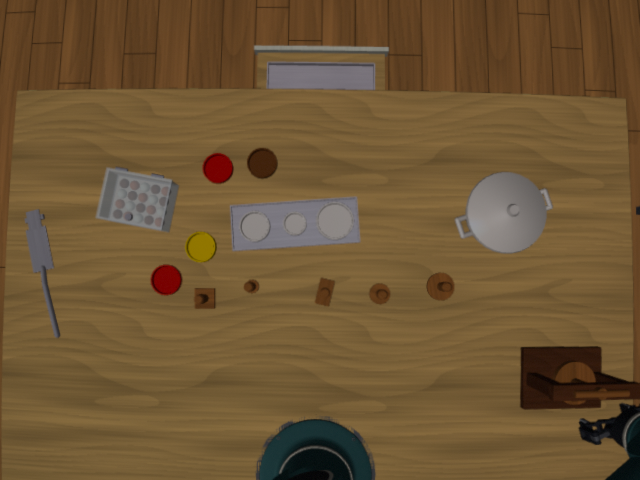

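View pics/side.png

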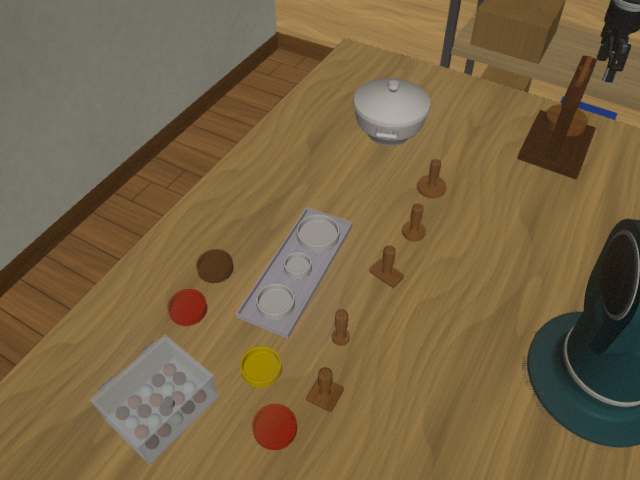

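The top view shows the square stamp at (205,298), small (251,286), oblong (325,292), medium (379,293) and large (440,286). The dishes are medium (255,227), small (295,224) and large (336,222), with the candy box on the left and the tureen on the right. Next I'll measure them.

```bash
python3 - <<'E'
from h import *
for n in('top','side'):
    g=load(n); C=cloud(g)
    S=(dict(sq=(205,298),small=(251,286),obl=(325,292),med=(379,293),large=(440,286)) if n=='top' else dict(sq=(325,380),small=(341,320),obl=(388,258),med=(415,215),large=(433,170)))
    for k,(u,v) in S.items():
        w=C[v-25:v+25,u-20:u+20].reshape(-1,3); t=w[(w[:,2]>70)&(w[:,2]<95)]
        f=w[(w[:,2]>6)&(w[:,2]<95)]
        print(n,k,len(t),t.mean(0).round(1),'topbox',(t.max(0)+t.min(0)).round(1)[:2]/2,'foot ext',(f.max(0)-f.min(0)).round())
    D=(dict(med=(255,227),small=(295,224),large=(336,222)) if n=='top' else dict(med=(276,301),small=(298,265),large=(318,233)))
    for k,(u,v) in D.items():
        m=(cv2.cvtColor(g['pixels'],cv2.COLOR_BGR2HSV)[...,1]<18).astype(np.uint8)
        w=C[v-24:v+24,u-24:u+24].reshape(-1,3); c0=plane(g,u,v,10)
        r=w[(w[:,2]>17)&(w[:,2]<30)&(np.hypot(*(w-c0)[:,:2].T)<50)]
        (cx,cy),(a,b),_=cv2.fitEllipse(r[:,:2].astype(np.float32)); print(n,'dish',k,len(r),round(cx,1),round(cy,1),round(a),round(b))
    w=C.reshape(-1,3);u=w[(w[:,2]>40)&(w[:,0]>350)&(w[:,0]<900)]
    for s in(1,-1):
        q=u[(u[:,1]*s>200)&(abs(u[:,1])<550)]; print('by',s,q.min(0).round(),q.max(0).round())
E
```

```text
top sq 89 [426.7 276.   82.5] topbox [426.15 276.65] foot ext [118.  97.  84.]
top small 84 [458.  160.6  83. ] topbox [458.6  160.65] foot ext [117.  92.  83.]
top obl 86 [447.9 -16.5  83.2] topbox [447.8 -17.3] foot ext [117.  96.  84.]
top med 88 [ 445.3 -147.5   82.3] topbox [ 444.95 -147.9 ] foot ext [120.  95.  86.]
top large 91 [ 463.9 -297.1   82.8] topbox [ 463.95 -298.4 ] foot ext [119.  96.  85.]
top dish med 164 604.9 157.2 70 71
top dish small 115 612.8 59.3 54 54
top dish large 196 620.7 -38.2 87 88
by 1 [414. 266.  40.] [738. 531.  98.]
by -1 [ 453. -549.   42.] [ 732. -286.  159.]
side sq 173 [421.8 278.5  80.6] topbox [423.1  276.95] foot ext [51. 51. 80.]
side small 154 [452.9 163.7  80.5] topbox [454.15 161.6 ] foot ext [33. 32. 81.]
side obl 125 [442.  -13.1  79.9] topbox [443.7  -15.55] foot ext [ 97. 139.  83.]
side med 106 [ 439.4 -146.6   80.3] topbox [ 440.1  -148.55] foot ext [ 62. 161.  84.]
side large 89 [ 459.4 -293.3   78.9] topbox [ 460.9 -295.3] foot ext [66. 68. 80.]
side dish med 303 600.3 157.3 71 71
side dish small 203 608.1 56.9 52 66
side dish large 300 616.2 -38.0 87 89
by 1 [411. 266.  40.] [733. 531.  95.]
by -1 [ 447. -528.   40.] [ 726. -284.  155.]
```

```bash
python3 -m inch '[[0,0,-0.06,0,0,0,-1],[0.343,-0.196,-0.06,0,0,0.103,-1],[0.343,-0.196,-0.06,0,0,0.103,-1],[0.343,-0.196,-0.03,0,0,0.103,-1],[0.343,-0.196,0,0,0,0.103,-1],[0.343,-0.196,0,0,0,0.103,-1],[0.343,-0.196,0,0,0,0.103,-1],[0.343,-0.196,0,0,0,0.103,-1],[0.343,-0.196,0,0,0,0.103,-1],[0.343,-0.196,0,0,0,0.103,-1]]' && python3 - <<'E'
from h import *
g=save('wrist','w1'); print((-g['R'].T@g['t']).round(),readout.get_obs()['position'],readout.get_obs()['orientation'])
E
```

```text
clock: 1.35
position: [461.1, -298.2, 231.2]
orientation: [3.142, -0.001, -0.001]
ft_force: [-0.8, -0.6, -0.7]
grip_width: 0.998
grip_force: 0.0
[ 533. -299.  374.] [ 460.99182547 -298.55738403  231.37181291] [ 3.14129599e+00 -1.97717302e-03 -3.93382282e-04]
```

View pics/w1.png

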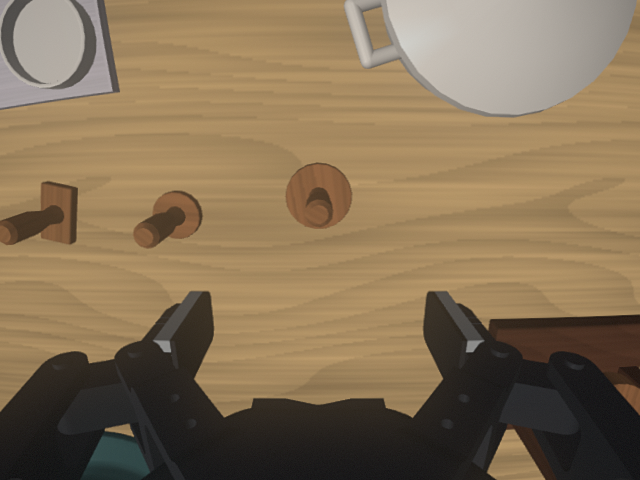

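The wrist view shows the large stamp's foot at (319,195), its knob top at (319,210), and medium's knob at (148,233). The fingers are open and well clear.

```bash
python3 - <<'E'
from h import *
g=load('w1'); C=cloud(g).reshape(-1,3)
for k,c in dict(large=(462,-297),med=(443,-148)).items():
    n=C[np.hypot(*(C[:,:2]-c).T)<50]
    t=n[(n[:,2]>76)&(n[:,2]<92)]; f=n[(n[:,2]>10)&(n[:,2]<14.5)]
    print(k,len(t),((t.max(0)+t.min(0))/2).round(1),'foot',len(f),((f.max(0)+f.min(0))/2).round(1),np.ptp(f,0).round())
print('knob px',plane(g,319,211,84),'foot',plane(g,319,193,12))
E
```

```text
large 631 [ 461.3 -299.6   81.2] foot 2516 [ 461.4 -299.3   12.2] [67. 66.  4.]
med 605 [ 442.1 -150.3   80.9] foot 1184 [ 442.3 -150.6   12.2] [51. 51.  4.]
knob px [ 463.65740854 -299.55995346   84.        ] foot [ 465.07358858 -299.76820948   12.        ]
```

```bash
python3 -m inch '[[0,0,0.06,0,0,0,-1],[0,0,0.12,0,0,0,-1],[0,0,0.17,0,0,0,-1],[0,0,0.187,0,0,0,-1],[0,0,0.187,0,0,0,-1],[0,0,0.187,0,0,0,1],[0,0,0.187,0,0,0,1],[0,0,0.187,0,0,0,1],[0,0,0.187,0,0,0,1],[0,0,0.187,0,0,0,1],[0,0,0.187,0,0,0,1],[0,0,0.187,0,0,0,1]]'
```

```text
clock: 2.9
position: [462.0, -297.8, 44.9]
orientation: [3.141, 0.0, 0.001]
ft_force: [-1.8, -0.2, 8.4]
grip_width: 0.264
grip_force: 58.3
```

```bash
python3 -m inch '[[0,0,-0.03,0,0,0,1],[0,0,-0.07,0,0,0,1],[0.03,-0.05,-0.07,0,0,0,1],[0.06,-0.1,-0.07,0,0,0,1],[0.09,-0.15,-0.07,0,0,0,1],[0.12,-0.2,-0.07,0,0,0,1],[0.14,-0.24,-0.07,0,0,0,1],[0.156,-0.259,-0.07,0,0,0,1],[0.156,-0.259,-0.07,0,0,0,1],[0.156,-0.259,-0.07,0,0,0,1]]' && python3 - <<'E'
from h import *
g=save('wrist','w2'); C=cloud(g).reshape(-1,3)
print(readout.get_obs()['position'])
for k,c,r in (('large',(618,-38),46),('small',(610.5,58),29),('med',(602.5,157),37)):
    n=C[np.hypot(*(C[:,:2]-c).T)<r+8]; t=n[(n[:,2]>20)&(n[:,2]<26)]
    if len(t)>20: print(k,len(t),cv2.fitEllipse(t[:,:2].astype(np.float32)),np.ptp(t,0).round())
n=C[np.hypot(*(C[:,:2]-(618,-38)).T)<45]; f=n[(n[:,2]>60)&(n[:,2]<95)]; print('foot',len(f),((f.max(0)+f.min(0))/2).round(1),np.ptp(f,0).round())
E
```

```text
clock: 4.15
position: [617.1, -39.3, 114.1]
orientation: [3.141, -0.001, -0.001]
ft_force: [-0.6, -0.4, -0.8]
grip_width: 0.265
grip_force: 59.1
[617.08279748 -39.61511041 114.1728557 ]
large 1471 ((617.3193359375, -38.55483627319336), (86.93603515625, 88.6356430053711), 88.68060302734375) [62. 91.  5.]
small 1519 ((610.0670166015625, 58.55083084106445), (53.57549285888672, 53.712894439697266), 61.36438751220703) [58. 58.  5.]
med 1880 ((601.9317016601562, 155.77235412597656), (70.51254272460938, 70.80259704589844), 27.435897827148438) [75. 76.  5.]
foot 8085 [627.  -40.   82.6] [46. 67. 25.]
```

View pics/w2.png

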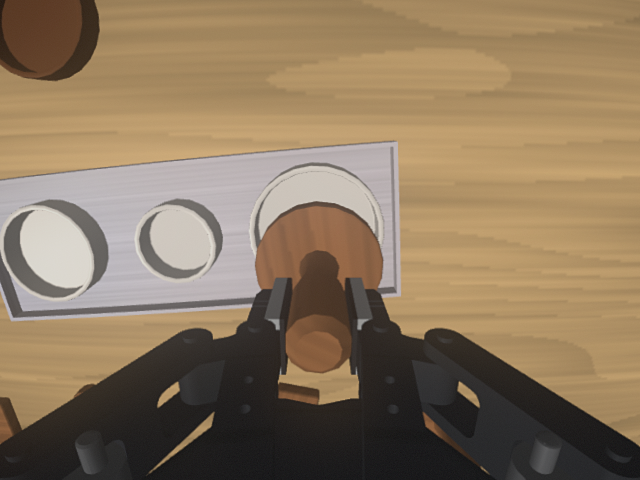

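The large foot is at about (616,-40), hanging centred over the large dish at (617,-38.5), so I'll lower and release.

```bash
python3 -m inch '[[0.001,-0.001,0.03,0,0,0,1],[0.001,-0.001,0.05,0,0,0,1],[0.001,-0.001,0.062,0,0,0,1],[0.001,-0.001,0.062,0,0,0,1],[0.001,-0.001,0.062,0,0,0,1],[0.001,-0.001,0.062,0,0,0,-1],[0.001,-0.001,0.062,0,0,0,-1],[0.001,-0.001,0.062,0,0,0,-1],[0.001,-0.001,0.062,0,0,0,-1],[0.001,-0.001,0,0,0,0,-1],[0.001,-0.001,-0.06,0,0,0,-1],[0.001,-0.001,-0.06,0,0,0,-1]]'
```

```text
clock: 5.7
position: [620.8, -37.5, 179.2]
orientation: [3.141, 0.0, 0.012]
ft_force: [0.9, 0.2, -0.5]
grip_width: 1.004
grip_force: 0.0
```

```bash
python3 -m inch '[[-0.05,0.03,0,0,0,0,-1],[-0.1,0.06,0,0,0,0,-1],[-0.14,0.09,0,0,0,0,-1],[-0.176,0.111,0,0,0,0,-1],[-0.176,0.111,0,0,0,0,-1],[-0.176,0.111,0,0,0,0,-1]]' && python3 - <<'E'
from h import *
g=save('wrist','w3'); C=cloud(g).reshape(-1,3); t=save('top','t3'); T=cloud(t).reshape(-1,3)
print(readout.get_obs()['position'])
for k,c,C in (('med',(443,-149),C),('large w',(618,-38),C),('large t',(618,-38),T)):
    n=C[np.hypot(*(C[:,:2]-c).T)<33]
    t=n[(n[:,2]>74)&(n[:,2]<100)]; f=n[(n[:,2]>10)&(n[:,2]<14.5)]
    if len(t): print(k,len(t),((t.max(0)+t.min(0))/2).round(1),t[:,2].max())
    if len(f): print(' foot',len(f),((f.max(0)+f.min(0))/2).round(1),np.ptp(f,0).round())
E
```

```text
clock: 6.45
position: [443.0, -148.3, 174.2]
orientation: [-3.141, -0.001, -0.0]
ft_force: [0.6, -0.0, 0.1]
grip_width: 1.001
grip_force: 0.0
[ 443.2953511  -147.93123377  174.09606758]
med 953 [ 441.8 -150.7   80. ] 85.96378519388962
 foot 1579 [ 444.8 -150.5   12.3] [44. 50.  4.]
large t 85 [621.2 -37.9  86. ] 97.02840588737311
 foot 30 [615.6 -34.3  12.3] [61. 54.  4.]
```

```bash
python3 -m inch '[[-0.001,0.002,0.05,0,0,0,-1],[-0.001,0.002,0.1,0,0,0,-1],[-0.001,0.002,0.129,0,0,0,-1],[-0.001,0.002,0.129,0,0,0,-1],[-0.001,0.002,0.129,0,0,0,1],[-0.001,0.002,0.129,0,0,0,1],[-0.001,0.002,0.129,0,0,0,1],[-0.001,0.002,0.129,0,0,0,1],[-0.001,0.002,0.129,0,0,0,1],[-0.001,0.002,0.129,0,0,0,1],[-0.001,0.002,0.129,0,0,0,1]]'
```

```text
clock: 7.92
position: [442.1, -150.7, 45.9]
orientation: [3.141, 0.0, 0.002]
ft_force: [-1.8, 1.1, 8.8]
grip_width: 0.265
grip_force: 58.3
```

```bash
python3 -m inch '[[0,0,-0.05,0,0,0,1],[0,0,-0.11,0,0,0,1],[0.03,-0.05,-0.11,0,0,0,1],[0.06,-0.1,-0.11,0,0,0,1],[0.09,-0.15,-0.11,0,0,0,1],[0.11,-0.2,-0.11,0,0,0,1],[0.13,-0.25,-0.11,0,0,0,1],[0.15,-0.29,-0.1,0,0,0,1],[0.16,-0.307,-0.07,0,0,0,1],[0.16,-0.307,-0.07,0,0,0,1],[0.16,-0.307,-0.07,0,0,0,1]]' && python3 - <<'E'
from h import *
g=save('wrist','w4'); C=cloud(g).reshape(-1,3)
print(readout.get_obs()['position'])
for k,c,r in (('small',(610.5,58),29),('med',(602.5,157),37)):
    n=C[np.hypot(*(C[:,:2]-c).T)<r+8]; t=n[(n[:,2]>20)&(n[:,2]<26)]
    if len(t)>20: print(k,len(t),cv2.fitEllipse(t[:,:2].astype(np.float32)),np.ptp(t,0).round())
n=C[np.hypot(*(C[:,:2]-(602.5,157)).T)<45]; f=n[(n[:,2]>60)&(n[:,2]<90)]; print('foot',len(f),f.max(0).round(1),f.min(0).round(1))
E
```

```text
clock: 9.3
position: [601.6, 155.8, 115.8]
orientation: [3.141, -0.001, 0.0]
ft_force: [0.1, -1.0, -1.1]
grip_width: 0.265
grip_force: 59.1
[601.80640736 155.7056094  116.14717524]
small 1556 ((609.5388793945312, 59.67438888549805), (53.32365036010742, 53.89897918701172), 130.97894287109375) [57. 58.  5.]
med 1222 ((601.6197509765625, 156.6075439453125), (70.11243438720703, 70.8317642211914), 80.14917755126953) [55. 74.  5.]
foot 4343 [626.9 180.9  90. ] [589.7 130.8  71.4]
```

View pics/w4.png

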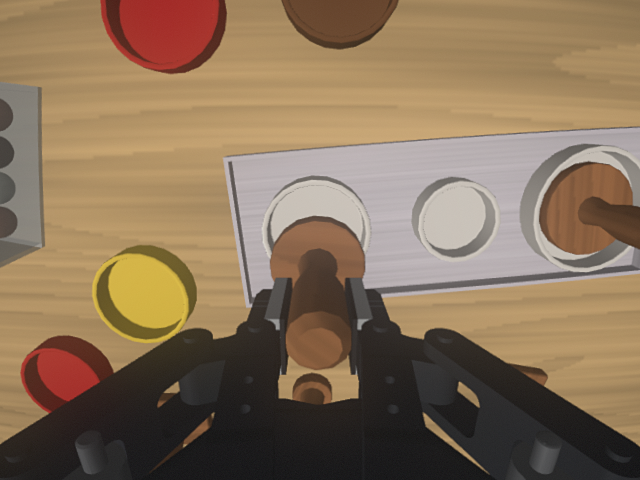

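The large stamp at (588,207) sits flat in its dish. The medium foot is centred over the medium dish at (317,225), so I'll lower, release and go on to the small stamp.

```bash
python3 -m inch '[[0,0,0.03,0,0,0,1],[0,0,0.05,0,0,0,1],[0,0,0.063,0,0,0,1],[0,0,0.063,0,0,0,1],[0,0,0.063,0,0,0,1],[0,0,0.063,0,0,0,-1],[0,0,0.063,0,0,0,-1],[0,0,0.063,0,0,0,-1],[0,0,0.063,0,0,0,-1],[0,0,0,0,0,0,-1],[0,0,-0.06,0,0,0,-1],[0,0,-0.06,0,0,0,-1]]' && python3 -m inch '[[-0.05,0,0,0,0,0,-1],[-0.1,-0.002,0,0,0,0,-1],[-0.146,-0.004,0,0,0,0,-1],[-0.146,-0.004,0,0,0,0,-1],[-0.146,-0.004,0,0,0,0,-1]]' && python3 - <<'E'
from h import *
g=save('wrist','w5'); C=cloud(g).reshape(-1,3); t=save('top','t5'); T=cloud(t).reshape(-1,3)
print(readout.get_obs()['position'])
for k,c,C in (('small',(456,161),C),('med t',(603,156),T),('large t',(618,-38),T)):
    n=C[np.hypot(*(C[:,:2]-c).T)<33]
    t=n[(n[:,2]>74)&(n[:,2]<100)]; f=n[(n[:,2]>10)&(n[:,2]<14.5)]
    if len(t): print(k,len(t),((t.max(0)+t.min(0))/2).round(1),np.median(t[:,2]))
    if len(f): print(' foot',len(f),((f.max(0)+f.min(0))/2).round(1),np.ptp(f,0).round())
E
```

```text
clock: 10.85
position: [603.6, 157.2, 180.2]
orientation: [-3.14, -0.0, -0.011]
ft_force: [0.7, -0.3, -1.9]
grip_width: 1.002
grip_force: 0.0
clock: 11.48
position: [456.0, 160.4, 175.3]
orientation: [-3.141, 0.0, -0.001]
ft_force: [0.0, -0.6, -0.4]
grip_width: 1.0
grip_force: 0.0
[456.26382681 160.3397767  175.09003041]
small 939 [455.3 160.2  80.1] 83.13467886357923
 foot 478 [459.2 160.3  12.2] [25. 32.  4.]
med t 87 [604.3 155.7  87.4] 89.9308593724138
 foot 42 [604.2 156.4  12.2] [59. 59.  4.]
large t 86 [620.8 -37.9  85.4] 90.26125539011261
 foot 26 [614.2 -41.3  12.3] [54. 54.  4.]
```

```bash
python3 -m inch '[[0,0,0.05,0,0,0,-1],[0,0,0.1,0,0,0,-1],[0,0,0.13,0,0,0,-1],[0,0,0.13,0,0,0,-1],[0,0,0.13,0,0,0,1],[0,0,0.13,0,0,0,1],[0,0,0.13,0,0,0,1],[0,0,0.13,0,0,0,1],[0,0,0.13,0,0,0,1],[0,0,0.13,0,0,0,1],[0,0,0.13,0,0,0,1]]'
```

```text
clock: 12.95
position: [456.1, 160.6, 46.1]
orientation: [-3.141, -0.0, -0.002]
ft_force: [-1.1, -0.7, 9.4]
grip_width: 0.265
grip_force: 58.3
```

```bash
python3 -m inch '[[0,0,-0.05,0,0,0,1],[0,0,-0.11,0,0,0,1],[0.04,0.03,-0.11,0,0,0,1],[0.08,0.06,-0.11,0,0,0,1],[0.12,0.085,-0.11,0,0,0,1],[0.154,0.1015,-0.09,0,0,0,1],[0.154,0.1015,-0.07,0,0,0,1],[0.154,0.1015,-0.07,0,0,0,1],[0.154,0.1015,-0.07,0,0,0,1]]' && python3 - <<'E'
from h import *
g=save('wrist','w6'); C=cloud(g).reshape(-1,3)
print(readout.get_obs()['position'])
n=C[np.hypot(*(C[:,:2]-(610,59)).T)<37]; t=n[(n[:,2]>20)&(n[:,2]<26)]
print(len(t),cv2.fitEllipse(t[:,:2].astype(np.float32)),t.max(0),t.min(0))
n=C[np.hypot(*(C[:,:2]-(610,59)).T)<35]; f=n[(n[:,2]>60)&(n[:,2]<84)]; print('foot',len(f),f.max(0).round(1),f.min(0).round(1))
E
```

```text
clock: 14.08
position: [609.3, 59.8, 116.1]
orientation: [-3.141, -0.002, -0.001]
ft_force: [0.1, 0.5, -0.6]
grip_width: 0.263
grip_force: 59.1
[609.49047622  59.69031338 116.3486247 ]
1062 ((609.78369140625, 58.80116653442383), (53.58343505859375, 53.72031784057617), 88.88473510742188) [638.20681416  87.47501822  25.07202476] [591.45725588  29.92457167  20.02917541]
foot 1643 [625.6  75.9  84. ] [598.4  42.7  71.3]
```

View pics/w6.png

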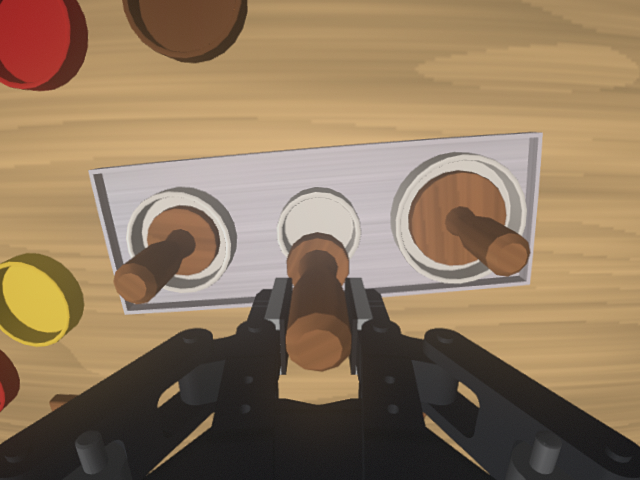

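The small foot hangs over its dish at (319,225). Medium (183,240) and large (460,215) stand in theirs. I'll lower and open only halfway so the fingers stay clear of the neighbours.

```bash
python3 -m inch '[[0,0.0005,0.03,0,0,0,1],[0,0.0005,0.05,0,0,0,1],[0,0.0005,0.063,0,0,0,1],[0,0.0005,0.063,0,0,0,1],[0,0.0005,0.063,0,0,0,1],[0,0.0005,0.063,0,0,0,0],[0,0.0005,0.063,0,0,0,0],[0,0.0005,0.063,0,0,0,0],[0,0.0005,0.063,0,0,0,0],[0,0,0.02,0,0,0,0],[0,0,-0.04,0,0,0,0],[0,0,-0.08,0,0,0,0]]' && python3 -m inch '[[-0.05,0,-0.03,0,0,0,0],[-0.1,0,-0.06,0,0,0,0],[-0.15,0,-0.06,0,0,0,0],[-0.15,0,-0.06,0,0,0,0],[-0.15,0,-0.06,0,0,0,0]]' && python3 - <<'E'
from h import *
g=save('wrist','w7'); t=save('side','s7'); save('top','t7')
for n in('s7','t7'):
  C=cloud(load(n)).reshape(-1,3)
  for k,c in (('small',(610,59)),('med',(602,156)),('large',(618,-38)),('sq',(424,276)),('obl',(446,-17))):
    q=C[np.hypot(*(C[:,:2]-c).T)<30]; q=q[(q[:,2]>70)&(q[:,2]<100)]
    if len(q): print(n,k,((q.max(0)+q.min(0))/2).round(1),np.percentile(q[:,2],90).round(1))
E
```

```text
clock: 15.62
position: [610.0, 59.1, 198.0]
orientation: [-3.141, -0.0, -0.003]
ft_force: [0.2, -0.1, -0.5]
grip_width: 0.502
grip_force: 0.0
clock: 16.25
position: [460.0, 58.9, 255.6]
orientation: [-3.142, -0.0, -0.001]
ft_force: [0.5, -0.1, 0.5]
grip_width: 0.499
grip_force: 0.0
s7 small [607.2  58.9  82. ] 91.3
s7 med [599.5 156.9  82.3] 91.4
s7 large [616.8 -37.1  82.4] 91.4
s7 sq [422.5 276.9  78.5] 84.6
s7 obl [443.  -16.   78.8] 84.5
t7 small [610.9  58.1  85.6] 94.2
t7 med [604.4 156.   83.6] 94.9
t7 large [621.1 -37.9  85.2] 94.3
t7 sq [426.2 276.3  80.9] 86.7
t7 obl [447.8 -19.5  84.6] 87.5
```

View pics/w7.png

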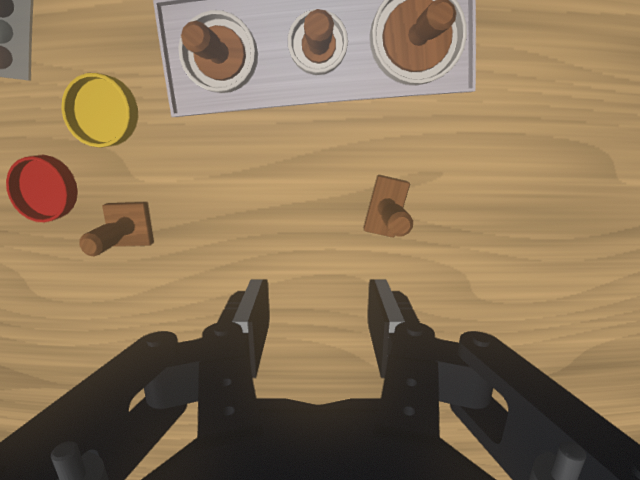

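View pics/s7.png

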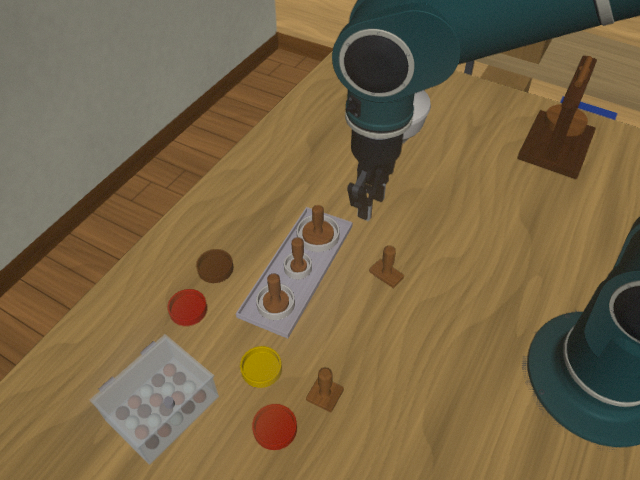

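The side view shows all three round stamps upright in their own dishes: medium (275,297), small (297,262), large (318,230). The square and oblong stamps have not moved, and the gripper is clear. Handing in.

```bash
python3 -c "from cell import sign_off; print(sign_off())"
```

```text
the job is handed in; nothing more can be done
None
```

The job is handed in at about 16 s on the robot clock, with all three round stamps upright in the dishes of their own size, the square and oblong stamps unmoved, and the tureen and candy box never approached; the sign-off returned no verdict.

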